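Slide the battery box into the test dock and start the test

ROBOT

A 6-joint arm with a two-finger parallel gripper is mounted at the origin on the work surface. World frame = base frame: x ahead of the robot, y to its left, z up, the work surface at z = 0. Lengths are in m, angles in degrees, forces in N, time in s.
With the tool pointing down it reaches from about 0.275 to 0.85 m from the base axis. Payload 19 kg.
Tool frame: the origin (TCP) lies midway between the tips of the shut fingers; the grasp point (between the pads) lies 19 mm behind it; z points along the fingers, x is the direction in which the jaws open and shut, and the axes are right-handed (so a half turn about z gives the same grasp; the last joint's range is limited). The gripper opens to 85 mm and grips with 20 to 120 N. Pads are 22 mm wide; open, the fingers measure 114 mm over their backs; the gripper's body (76 mm by 85 mm) begins 54 mm behind the grasp point. The pads swing forward as they close: fully open they stand 13 mm farther back than shut.
Start: joints at [-82.162, 8.623, 82.357, -0, 89.026, -7.678], TCP at [0.154, -0.554, 0.231] pointing down, gripper open.
Joint ranges: [-160.23, 160.23], [-39.13, 120.54], [6.94, 153.29], [-79.49, 259.48], [9.18, 160.14], [-161.06, 161.06]. Speed limits (degrees/s): [108.29, 108.29, 127.2, 172.46, 172.46, 172.46].

INTERFACE

Orientations are given as a 3x3 rotation matrix whose columns are the frame's x, y, z axes.
In Python, from plant import manip gives the robot as it stands.
- The arm moves only by the tool carry_out, never from a script. Its argument "motion" is one flat list of numbers, 6 for each row, row after row: the shift along the tool's x, y, z in mm, then the turn, a rotation vector about the tool's x, y, z in rad. In form: [x, y, z, rx, ry, rz, x, y, z, rx, ry, rz, ...]. A call has 1 to 20 rows; each row is the pose to reach, as a shift and turn from the pose measured when the call began, along the tool's axes at that moment; what a row does not reach only later rows make up. A row lasts 1/12 s, in which the tool goes at most 41.7 mm and 7.16 degrees, less where a joint would pass 70% of its speed; a pose out of reach is approached as far as the arm can. A call with a gripper value outside its range is refused whole. "fingers" is the opening, from 0 (shut) to 1 (fully open), set as the call begins (left out, the last holds). The fingers move at their own pace and stop on an object; the grip force is fixed at half the most. Time passes only in rows, so rows that repeat a pose let the fingers close. It gives the time, the measured TCP pose, the force and the opening at its end, in the units of the state.
- manip.observe(): the state, without advancing time (a new reading comes with each control period).
- manip.grab_frame(name): name is "scene" or "top"; returns the picture (384x512x3 uint8, red, green, blue); there is no depth.
- manip.camera_info(name): a dict with "fx", "fy", "cx", "cy" (pixels), "world_to_cam" (4x4, takes a point from world to camera coordinates). Camera axes: x right, y up, looking along -z (the intrinsics and any distortion apply to the point x, -y, -z); pixel columns grow to the right and rows downward; lengths in m; the calibration is good to about 2 mm. A picture is of the moment at which its call begins. camera_info takes no time and is no camera call.
- manip.close_job(): hands the job in, once; it reports no verdict.
The state is a dict: "time_s": time; "joint_positions": joint angles; "joint_velocities": joint speeds; "joint_efforts": joint torques, N m; "tool_pos": TCP position; "orientation": TCP orientation; "force": force on the tool from outside, world axes, zero at the start; "wrist_torque": the same for the moment, N m; "finger_gap": opening from 0.0 (shut) to 1.0 (fully open).
Only numpy, scipy, OpenCV 4.12 (cv2) and the standard library are available. Lean on these libraries where they do the work, as an engineer would, in place of code of your own. Each camera call takes 0.05 s, during which the arm holds its last target.

TASK

Push the tall battery box across the bench into the test dock, between the guide rails, until it stands fully home and square against the dock's backplate; then press the start button on the control box and let it come back up. The box is heavy and tips easily, so push it with the fingers low near its base so that it slides: do not touch it high up or by its carry handle, do not lift or tip it. Do not press start before the box is home, and leave the other things on the bench where they are.

Things in the scene. Friction and masses are not known exactly. Their poses are not given: they have to be found in the camera images.
- battery: the battery box: black base and lid, grey ribbed case, a block 80 mm deep (its x) x 130 mm wide (its y) x 165 mm tall, 1.2 to 2.1 kg, with a black carry handle above the lid (84 mm long along y, top at 196 mm). Origin at the centre of its underside; z up; x points out of the wide face that goes first into the dock, so the opposite wide face is pushed
- push_low (a point): middle of the wide face that is pushed, 25 mm above the box's underside, 40 mm behind its origin. Friction on the bench is 0.5 to 0.7: pushed lower than 45 mm above the bench the box slides, pushed higher than 80 mm it tips over
- front_left (a point): point on the box's leading wide face, 20 mm above its underside, 60 mm towards its +y from the middle
- front_right (a point): point on the box's leading wide face, 20 mm above its underside, 60 mm towards its -y from the middle
- dock: the test dock, fixed to the bench: an aluminium backplate (190 mm wide, 100 mm tall) on a grey tester housing (200 mm wide, 90 mm tall, reaching 139 mm behind the backplate's face). Origin on the bench in the face of the backplate, half-way across; x = direction of insertion, pointing into the backplate; y across; z up. With the box home, its origin is at x = -40 mm, y = 0 within 6 mm, its x along this x
- mouth (a point): middle of the dock's mouth, on the bench, 97 mm in front of the backplate. Two guide rails of slippery white plastic, 35 mm high and 142 mm apart, reach 58 mm in front of the backplate; from their ends lead-ins flare outwards at 32 degrees to this line, where they are 195 mm apart. The box starts 170 to 225 mm (its origin) before this line, up to 35 mm off the middle line, turned up to 0.35 rad
- control_box: the control box, a grey enclosure 90 x 90 mm, 56 mm tall, fixed on the bench; origin at the centre of its underside, z up. The start button is on its top
- start_top (a point): centre of the top of the start button when it is up: a round black button of 32 mm diameter in an aluminium collar, 78 mm above the bench; it is pressed straight down
- start (a joint): travel of the start button in m: 0 up, 0.006 fully down; a spring returns it; it takes 2 N to start and 6 N to press fully down
- parts_tray: bystander: black divided tray of small parts, 120 x 100 x 30 mm; origin under its centre
- spare_pack: bystander: small black battery pack, 70 x 48 x 36 mm, beside the dock; origin under its centre
- cleaner: bystander: bottle of cleaner, 44 mm diameter, 125 mm tall, beside the dock; origin under its centre
- driver: bystander: screwdriver lying on the bench, 190 mm long
- tape: bystander: roll of tape lying flat, 90 mm diameter, 25 mm high
- scanner: bystander: hand scanner lying on its side, about 90 x 150 mm, 34 mm high
- adapter: bystander: black power adapter, 55 x 115 x 34 mm
Things that resemble listed ones, but are neither listed nor needed, are in the scene too. Of the things that look like the battery, take the one that is nearest to the robot's base at the start.

How it is judged:
By the outcome, as a careful person would: the job done as asked, in the order asked, and still so for the second after the job is handed in, with the robot touching nothing.
It also fails if it takes over 66 s, if anything falls off the work surface, if the arm or the gripper's body presses on something with over 40 N, if the wrist force passes 120 N, or if a joint passes its speed limit or range.

## Working session

There is one attempt and no reset: what is moved stays moved. The work goes in short steps, Python scripts to look and compute and a tool call to move; the robot and the scene stay as the last step left them, time stands still between calls to the robot, and variables do not carry over. Pictures are saved under pics/ and viewed, and the job is handed in when it is done.

Besides the shell and the picture viewer there is one more tool, called as a command line: name --argument value ..., lists and objects as JSON in quotes. carry_out: Moves the arm, as the interface text tells. Its arguments: {"type":"object","properties":{"motion":{"type":"array"},"fingers":{"type":"number"}},"required":["motion"]}

```bash
mkdir -p pics; python3 - <<'E'
from plant import manip
import cv2,json
s=manip.observe();print(s)
for n in("scene","top"):
    im=manip.grab_frame(n);cv2.imwrite(f"pics/{n}0.png",im[:,:,::-1]);i=manip.camera_info(n);print(n,i)
E
```

```text
{'time_s': 0.0, 'joint_positions': array([-8.21627573e+01,  8.65017375e+00,  8.23917516e+01,  3.38326045e-04,
        8.90266634e+01, -7.67970515e+00]), 'joint_velocities': array([ 0.05353186, -0.07911927,  0.06190696,  0.06750567,  0.12584239,
       -0.09229665]), 'joint_efforts': array([-2.79618837e-05, -7.13055968e+01, -5.70874786e+01, -1.91927656e-04,
        8.96979764e-03,  8.64220260e-05]), 'tool_pos': array([ 0.15375543, -0.55381066,  0.23069408]), 'orientation': array([[ 2.67523208e-01, -9.63551404e-01, -1.57387071e-04],
       [-9.63550688e-01, -2.67523203e-01,  1.18672327e-03],
       [-1.18557357e-03, -1.65825595e-04, -9.99999283e-01]]), 'force': array([-0.09003105,  0.42105166, -0.76735404]), 'wrist_torque': array([0.04193632, 0.02390097, 0.03757627]), 'finger_gap': 0.9944541361180235}
scene {'fx': 363.1957570596025, 'fy': 363.1957570596025, 'cx': 257.6280037566457, 'cy': 194.3576729625022, 'world_to_cam': array([[ 0.78957075,  0.61361196,  0.00764122, -0.43394294],
       [-0.33624223,  0.42217934,  0.84184664,  0.09225688],
       [ 0.5133412 , -0.66726679,  0.53966271, -1.57329331],
       [ 0.        ,  0.        ,  0.        ,  1.        ]])}
top {'fx': 477.6113213296486, 'fy': 477.6113213296486, 'cx': 261.8038063920541, 'cy': 180.89037737046914, 'world_to_cam': array([[ 0.02791635, -0.99949825, -0.01496447,  0.01167833],
       [ 0.99304869,  0.02601754,  0.11479283, -0.51913353],
       [-0.11434589, -0.01806505,  0.99327673, -1.70772307],
       [ 0.        ,  0.        ,  0.        ,  1.        ]])}
```

View pics/scene0.png

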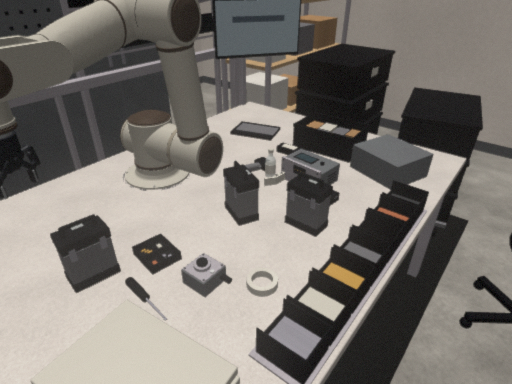

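View pics/top0.png

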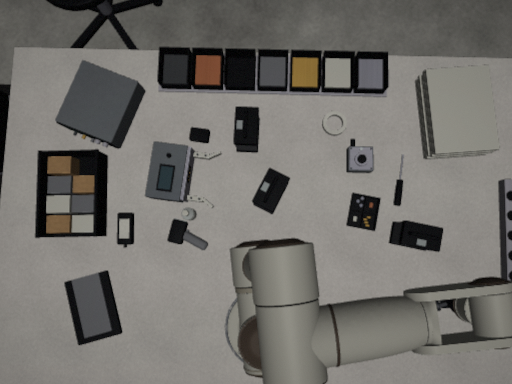

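Scene view: three battery-like boxes, with the target next to the dock at about (241,193) and the dock at (310,165). Top view: target at about (271,190), dock at (170,172) with its mouth near x=213, control box at (361,158). I'll zoom in next.

```bash
python3 - <<'E'
import cv2
t=cv2.imread("pics/top0.png");s=cv2.imread("pics/scene0.png")
cv2.imwrite("pics/tz.png",cv2.resize(t[120:245,140:300],None,fx=5,fy=4.8*5/4.8,interpolation=cv2.INTER_CUBIC)[:600])
cv2.imwrite("pics/sz.png",cv2.resize(s[130:245,210:350],None,fx=5,fy=5,interpolation=cv2.INTER_CUBIC))
cv2.imwrite("pics/cz.png",cv2.hconcat([cv2.resize(t[130:190,335:385],(400,480),interpolation=cv2.INTER_CUBIC),cv2.resize(s[245:305,175:225],(400,480),interpolation=cv2.INTER_CUBIC)]))
E
```

```text
(no output)
```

View pics/tz.png

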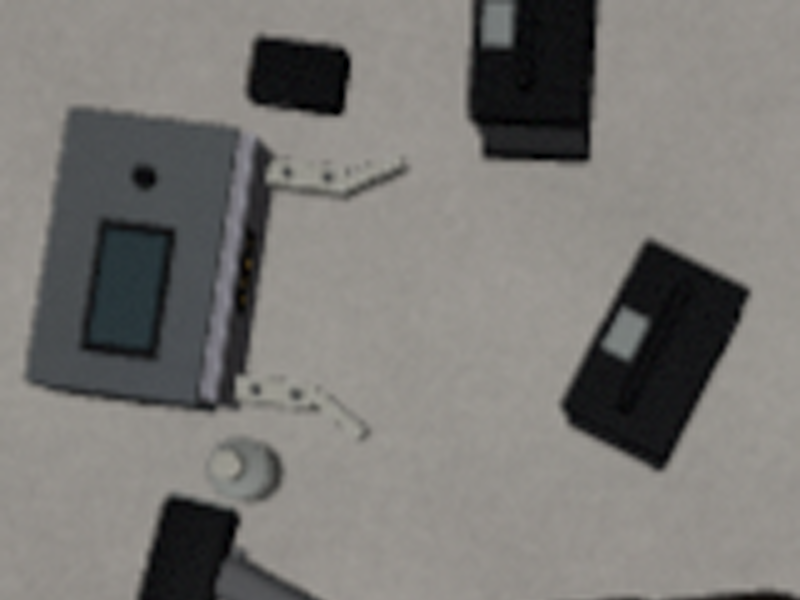

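View pics/sz.png

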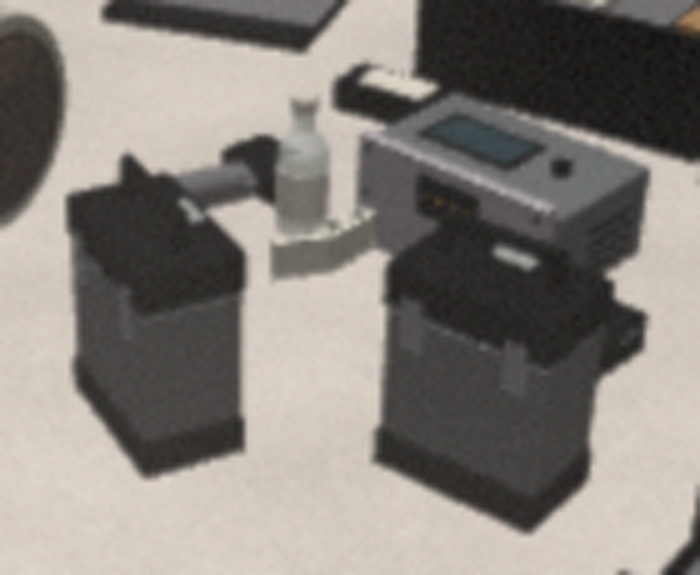

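View pics/cz.png

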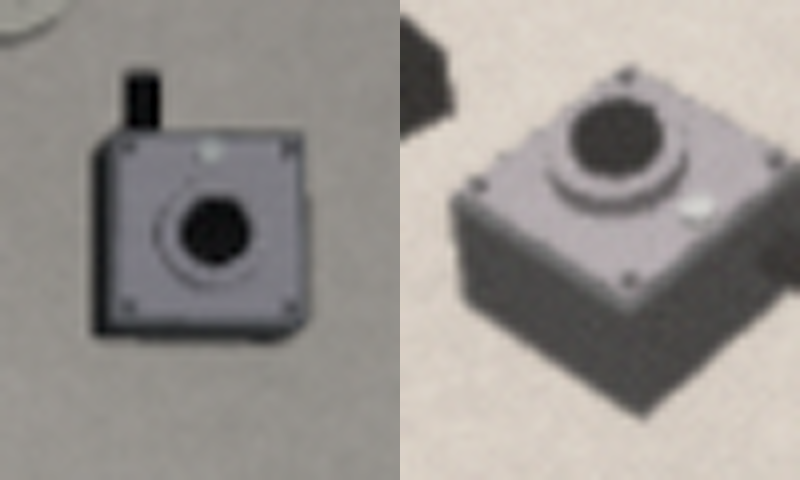

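```bash
cat > h.py <<'E'
import numpy as np
from plant import manip
def cam(n): 
    c=manip.camera_info(n);M=np.array(c["world_to_cam"]);R=M[:3,:3];return c,R,-R.T@M[:3,3],M
def ray(n,u,v):
    c,R,o,M=cam(n);d=R.T@np.array([(u-c["cx"])/c["fx"],-(v-c["cy"])/c["fy"],-1]);return o,d/np.linalg.norm(d)
def plane(n,u,v,z):
    o,d=ray(n,u,v);return o+d*(z-o[2])/d[2]
def proj(n,p):
    c,R,o,M=cam(n);q=R@np.array(p)+M[:3,3];return c["cx"]-c["fx"]*q[0]/q[2],c["cy"]+c["fy"]*q[1]/q[2]
def tri(a,b):
    o1,d1=ray("top",*a);o2,d2=ray("scene",*b)
    A=np.array([d1,-d2]).T;t=np.linalg.lstsq(A,o2-o1,rcond=None)[0]
    p,q=o1+t[0]*d1,o2+t[1]*d2;return (p+q)/2,np.linalg.norm(p-q)
def tz(u,v):return (u+.5)/5-.5+140,(v+.5)/5-.5+120
def sz(u,v):return (u+.5)/5-.5+210,(v+.5)/5-.5+130
E
python3 - <<'E'
from h import *
import cv2
np.set_printoptions(precision=4,suppress=True)
print("cams",cam("top")[2],cam("scene")[2])
# box lid corners: top order: far(rightup?) 
for n,a,b in [("near-scene",(748,292),(145,290)),("R",(650,238),(243,262)),("L",(662,470),(68,195))]:
    print("lid",n,tri(tz(*a),sz(*b)))
for a in [(650,238),(748,292),(662,470),(563,405)]:print("lid165",plane("top",*tz(*a),.165)[:2])
# base from scene z=0
for b in [(73,385),(148,477),(243,447)]:print("base",plane("scene",*sz(*b),0)[:2])
# dock
print("bp top",*(plane("top",*tz(*a),.1)[:2] for a in[(262,132),(222,408)]), tri(tz(215,405),sz(367,138)),tri(tz(258,140),sz(555,222)))
for a in [(270,188),(345,195),(408,165),(237,375),(318,408),(325,390),(368,432)]:print("rail35",a,plane("top",*tz(*a),.035)[:2])
# button
def cz(u,v):return (u+.5)/8-.5,(v+.5)/8-.5
a=cz(215,231);b=cz(616,136)
print("button",tri((a[0]+335,a[1]+130),(b[0]-50+175,b[1]+245)))
E
```

```text
cams [ 0.3199 -0.0057  1.756 ] [ 1.1813 -0.8225  0.7747]
lid near-scene (array([ 0.5183, -0.0668,  0.1566]), np.float64(0.005518750741028747))
lid R (array([ 0.5511, -0.0014,  0.1598]), np.float64(0.0006833255036910986))
lid L (array([ 0.3977, -0.0107,  0.1616]), np.float64(0.00870889371273906))
lid165 [ 0.5501 -0.0017]
lid165 [ 0.5152 -0.0683]
lid165 [ 0.3945 -0.0137]
lid165 [0.436  0.0535]
base [ 0.3985 -0.0099]
base [ 0.5157 -0.0612]
base [0.5461 0.0078]
bp top [0.628  0.2741] [0.4323 0.2933] (array([0.439 , 0.3028, 0.0951]), np.float64(0.01111967220565684)) (array([0.6283, 0.2813, 0.0917]), np.float64(0.010777220633638009))
rail35 (270, 188) [0.5987 0.2774]
rail35 (345, 195) [0.5949 0.2223]
rail35 (408, 165) [0.6183 0.177 ]
rail35 (237, 375) [0.4609 0.2953]
rail35 (318, 408) [0.4386 0.2355]
rail35 (325, 390) [0.4518 0.2309]
rail35 (368, 432) [0.4222 0.1986]
button (array([ 0.604 , -0.3259,  0.0739]), np.float64(0.002437722937638472))
```

```bash
cat >> h.py <<'E'
from scipy.spatial.transform import Rotation as Ro
def Rt(psi,th=45):
    p,t=np.radians([psi,th]);h=np.array([np.cos(p),np.sin(p),0]);k=np.array([0,0,1.])
    z=np.sin(t)*h-np.cos(t)*k;x=np.array([np.sin(p),-np.cos(p),0]);return np.array([x,np.cross(z,x),z]).T
def row(p,R,s=None):
    s=s or manip.observe();R0=np.array(s["orientation"]);p0=np.array(s["tool_pos"])
    return [round(float(v),1) for v in R0.T@(np.array(p)-p0)*1000]+[round(float(v),3) for v in Ro.from_matrix(R0.T@R).as_rotvec()]
H=np.array([np.cos(np.radians(84)),np.sin(np.radians(84))]);L=np.array([-H[1],H[0]]);D0=np.array([.5303,.2842])
E
python3 - <<'E'
from h import *
s=manip.observe();p=s["tool_pos"];R0=np.array(s["orientation"])
print(row([.154,-.554,.33],R0))
print(row([.4415,-.075,.30],Rt(65.5)))
# overlay check of box hypothesis
import cv2
c=np.array([.473,-.003]);h=np.array([np.cos(np.radians(65.5)),np.sin(np.radians(65.5))]);l=np.array([-h[1],h[0]])
ims={n:cv2.resize(cv2.imread(f"pics/{n}0.png"),None,fx=3,fy=3,interpolation=cv2.INTER_CUBIC) for n in("top","scene")}
for n,im in ims.items():
    def dot(q,col):
        u,v=proj(n,q);cv2.circle(im,(int(3*u+1.5),int(3*v+1.5)),3,col,-1)
    for a in(-.04,.04):
        for b in(-.065,.065):
            for z in(0,.165): dot([*(c+a*h+b*l),z],(0,0,255) if z else (0,255,0))
    for b in(-.095,.095):dot([*(D0+b*L),.1],(255,0,0))
    for b in(-.0975,.0975):dot([*(D0-.097*H+b*L),.035],(255,0,255))
    for b in(-.071,.071):dot([*(D0-.058*H+b*L),.035],(0,255,255))
    for r in range(8):
        dot([.604+.016*np.cos(r*.785),-.326+.016*np.sin(r*.785),.078],(0,255,255))
t=ims["top"][330:720,400:880];s=ims["scene"][360:760,600:1000]
cv2.imwrite("pics/ov1.png",t);cv2.imwrite("pics/ov2.png",s)
cv2.imwrite("pics/ov3.png",cv2.hconcat([ims["top"][390:570,1000:1160],ims["scene"][735:915,520:680]]))
E
```

```text
[0.1, -0.2, -99.2, 0.0, 0.0, 0.0]
[-384.5, -405.3, -68.8, 0.733, -0.341, -0.826]
```

View pics/ov1.png

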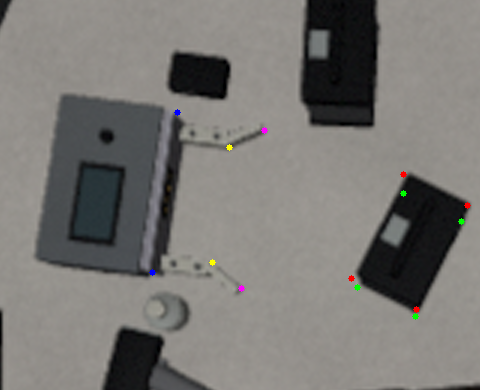

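View pics/ov2.png

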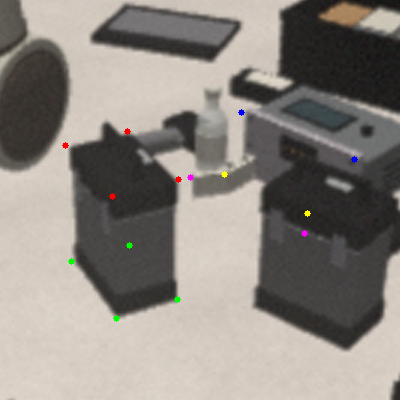

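View pics/ov3.png

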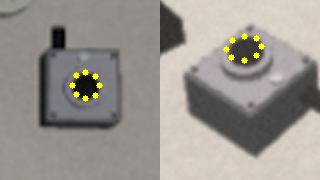

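The overlays agree to about 1–2 px: red and green on the box corners, magenta and yellow on the rail ends, and a ring on the button. Now raising and approaching.

carry_out --motion '[0, 0, -100, 0, 0, 0, 0, 0, -100, 0, 0, 0, 0, 0, -100, 0, 0, 0, -385, -405, -69, 0.733, -0.341, -0.826, -385, -405, -69, 0.733, -0.341, -0.826, -385, -405, -69, 0.733, -0.341, -0.826, -385, -405, -69, 0.733, -0.341, -0.826, -385, -405, -69, 0.733, -0.341, -0.826, -385, -405, -69, 0.733, -0.341, -0.826, -385, -405, -69, 0.733, -0.341, -0.826, -385, -405, -69, 0.733, -0.341, -0.826, -385, -405, -69, 0.733, -0.341, -0.826, -385, -405, -69, 0.733, -0.341, -0.826, -385, -405, -69, 0.733, -0.341, -0.826, -385, -405, -69, 0.733, -0.341, -0.826, -385, -405, -69, 0.733, -0.341, -0.826, -385, -405, -69, 0.733, -0.341, -0.826, -385, -405, -69, 0.733, -0.341, -0.826, -385, -405, -69, 0.733, -0.341, -0.826, -385, -405, -69, 0.733, -0.341, -0.826]' --fingers 1

```text
time_s: 1.77
tool_pos: [0.4408, -0.0749, 0.3001]
orientation: [[0.91, -0.294, 0.293], [-0.415, -0.644, 0.643], [-0.0, -0.707, -0.707]]
force: [0.9, -0.6, 0.2]
finger_gap: 0.997
```

```bash
python3 - <<'E'
from h import *
import cv2
s=manip.observe();np.set_printoptions(precision=3,suppress=True)
print(s["time_s"],s["joint_positions"],s["tool_pos"],s["orientation"],s["force"],s["finger_gap"])
print(row([.4415,-.075,.30],Rt(65.5)),row([.4415,-.075,.10],Rt(65.5)),row([.4415,-.075,.012],Rt(65.5)))
for n in("scene","top"):cv2.imwrite(f"pics/{n}1.png",manip.grab_frame(n)[:,:,::-1])
cv2.imwrite("pics/b1.png",cv2.hconcat([cv2.imread("pics/scene1.png")[60:330,60:400],cv2.imread("pics/top1.png")[100:370,140:480]]))
E
```

```text
1.7667 [-49.083  -6.34  100.553  41.467 103.966 -20.832] [ 0.441 -0.075  0.3  ] [[ 0.91  -0.294  0.293]
 [-0.415 -0.644  0.643]
 [-0.    -0.707 -0.707]] [ 0.888 -0.627  0.173] 0.9973883331892056
[0.7, -0.1, 0.2, 0.001, 0.0, -0.0] [0.7, 141.3, 141.7, 0.001, 0.0, -0.0] [0.8, 203.5, 204.0, 0.001, 0.0, -0.0]
```

View pics/b1.png

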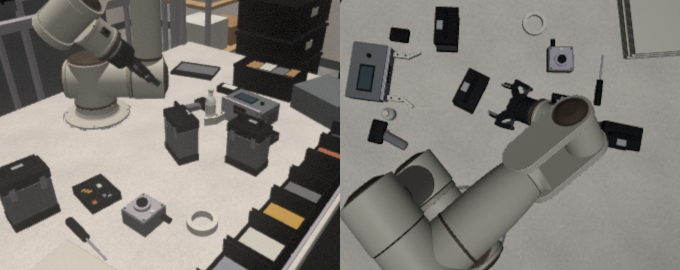

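The fingers are above and behind the box, tilted 45° with the wrist clear. Descending.

carry_out --motion '[1, 35, 35, 0, 0, 0, 1, 70, 71, 0, 0, 0, 1, 105, 106, 0, 0, 0, 1, 141, 142, 0, 0, 0, 1, 160, 160, 0, 0, 0, 1, 160, 160, 0, 0, 0]'

```text
time_s: 2.37
tool_pos: [0.44, -0.0756, 0.0696]
orientation: [[0.909, -0.298, 0.292], [-0.417, -0.641, 0.644], [-0.005, -0.708, -0.707]]
force: [-0.3, 1.0, 0.0]
finger_gap: 1.0
```

```bash
python3 - <<'E'
from h import *
import cv2
s=manip.observe();np.set_printoptions(precision=3,suppress=True)
print(s["time_s"],s["joint_positions"],s["tool_pos"],s["force"],s["finger_gap"])
print(row([.4415,-.075,.012],Rt(65.5)))
for n in("scene","top"):cv2.imwrite(f"pics/{n}2.png",manip.grab_frame(n)[:,:,::-1])
cv2.imwrite("pics/b2.png",cv2.hconcat([cv2.imread("pics/scene2.png")[60:330,60:400],cv2.imread("pics/top2.png")[100:370,140:480]]))
E
```

```text
2.3667 [-49.233   7.788 115.999  40.462  81.614 -39.928] [ 0.44  -0.076  0.07 ] [-0.349  1.005  0.006] 1.000264653413203
[1.4, 39.9, 41.5, -0.001, 0.001, -0.006]
```

View pics/b2.png

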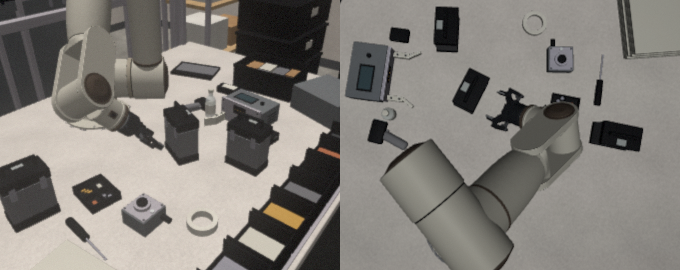

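Clear all round; fingers just behind the rear face. Going down to working height.

carry_out --motion '[1, 20, 21, 0, 0, -0.006, 1, 32, 33, 0, 0, -0.006, 1, 40, 41, 0, 0, -0.006, 1, 40, 41, 0, 0, -0.006, 1, 40, 41, 0, 0, -0.006]'

```text
time_s: 2.88
tool_pos: [0.4418, -0.0759, 0.0152]
orientation: [[0.91, -0.293, 0.293], [-0.414, -0.642, 0.645], [-0.001, -0.708, -0.706]]
force: [-0.3, 0.4, -0.3]
finger_gap: 0.997
```

```bash
python3 - <<'E'
from h import *
import cv2
s=manip.observe();np.set_printoptions(precision=3,suppress=True)
print(s["time_s"],s["joint_positions"],s["tool_pos"],s["force"],s["finger_gap"])
h=np.array([np.cos(np.radians(65.5)),np.sin(np.radians(65.5))])
b=np.array([.4415,-.075])
for d in(.01,.02,.03,.04,.05):print(d,row([*(b+d*h),.012],Rt(65.5)))
for n in("scene","top"):cv2.imwrite(f"pics/{n}3.png",manip.grab_frame(n)[:,:,::-1])
cv2.imwrite("pics/b3.png",cv2.hconcat([cv2.resize(cv2.imread("pics/scene3.png")[140:260,150:290],(400,343)),cv2.resize(cv2.imread("pics/top3.png")[150:270,240:380],(400,343))]))
E
```

```text
2.8833 [-49.122  13.663 117.522  41.553  76.004 -45.122] [ 0.442 -0.076  0.015] [-0.308  0.441 -0.291] 0.9968128769076783
0.01 [-0.7, -5.3, 9.9, -0.002, 0.001, -0.0]
0.02 [-0.7, -12.4, 16.9, -0.002, 0.001, -0.0]
0.03 [-0.7, -19.4, 24.0, -0.002, 0.001, -0.0]
0.04 [-0.7, -26.5, 31.1, -0.002, 0.001, -0.0]
0.05 [-0.7, -33.5, 38.2, -0.002, 0.001, -0.0]
```

View pics/b3.png

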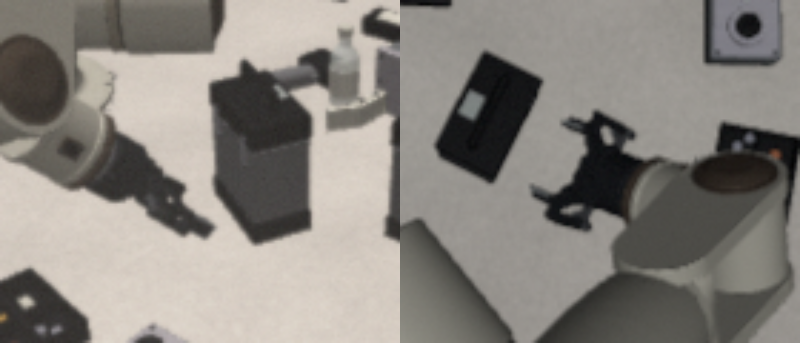

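carry_out --motion '[-1, -5, 10, -0.002, 0, 0, -1, -12, 17, -0.002, 0, 0, -1, -16, 20, -0.002, 0, 0, -1, -20, 24, -0.002, 0, 0, -1, -23, 27, -0.002, 0, 0, -1, -26, 31, -0.002, 0, 0, -1, -29, 34, -0.002, 0, 0, -1, -33, 38, -0.002, 0, 0]'

```text
time_s: 3.65
tool_pos: [0.4623, -0.0302, 0.012]
orientation: [[0.91, -0.293, 0.293], [-0.414, -0.645, 0.642], [0.001, -0.706, -0.708]]
force: [-4.5, -8.0, 2.6]
finger_gap: 1.006
```

```bash
python3 - <<'E'
from h import *
import cv2
s=manip.observe();np.set_printoptions(precision=3,suppress=True)
print(s["time_s"],s["tool_pos"],s["force"],s["wrist_torque"],s["finger_gap"])
for n in("scene","top"):cv2.imwrite(f"pics/{n}4.png",manip.grab_frame(n)[:,:,::-1])
cv2.imwrite("pics/b4.png",cv2.hconcat([cv2.resize(cv2.imread("pics/scene4.png")[140:260,150:290],(400,343)),cv2.resize(cv2.imread("pics/top4.png")[150:270,240:380],(400,343))]))
E
```

```text
3.65 [ 0.462 -0.03   0.012] [-4.52  -7.993  2.579] [-0.9    0.284  0.003] 1.0062718788654477
```

View pics/b4.png

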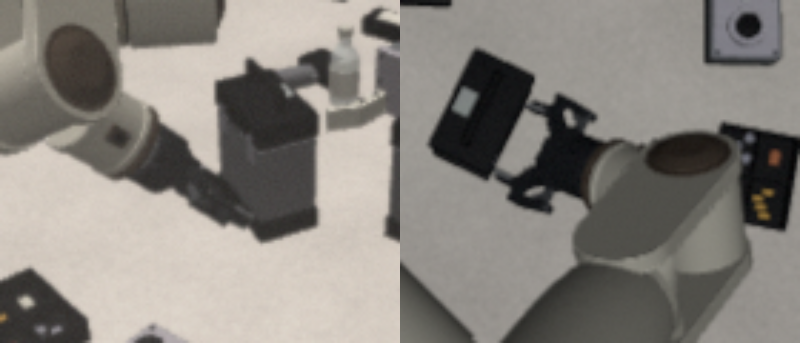

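```bash
cat > path.py <<'E'
from h import *
s=manip.observe();p=s["tool_pos"][:2]
def hd(a):return np.array([np.cos(np.radians(a)),np.sin(np.radians(a))])
psi=65.5;c=p+.039*hd(psi);st=.007
out=[];trav=0;R=.28
for k in range(20):
    if trav>.025: psi=min(84,psi+np.degrees(st/R))
    c=c+st*hd(psi);trav+=st
    q=c-.039*hd(psi);out.append(row([*q,.012],Rt(psi),s));print(k,round(psi,1),(c-D0)@H,(c-D0)@L,out[-1])
E
python3 path.py
```

```text
0 65.5 -0.2754517346053111 0.02048051788804911 [0.0, -4.9, 5.0, 0.001, 0.001, 0.001]
1 65.5 -0.2688134690188677 0.018259385293213443 [0.0, -9.9, 9.9, 0.001, 0.001, 0.001]
2 65.5 -0.2621752034324243 0.016038252698377775 [0.0, -14.8, 14.9, 0.001, 0.001, 0.001]
3 65.5 -0.2555369378459809 0.01381712010354211 [0.0, -19.8, 19.8, 0.001, 0.001, 0.001]
4 66.9 -0.24884522407863868 0.011762620929543196 [0.8, -24.8, 24.8, 0.001, -0.017, -0.017]
5 68.4 -0.24210424423367746 0.009876039171487931 [1.5, -29.7, 29.7, 0.001, -0.035, -0.034]
6 69.8 -0.23531821120407204 0.008158553881564211 [1.9, -34.7, 34.7, 0.001, -0.052, -0.052]
7 71.2 -0.22849136603957101 0.0066112384321716615 [2.2, -39.7, 39.7, 0.001, -0.07, -0.07]
8 72.7 -0.22162797529617878 0.005235059845098816 [2.3, -44.7, 44.7, 0.001, -0.088, -0.087]
9 74.1 -0.21473232836969694 0.004030878187166175 [2.2, -49.7, 49.6, 0.001, -0.105, -0.105]
10 75.5 -0.20780873481499154 0.002999446032712059 [2.0, -54.7, 54.6, 0.001, -0.123, -0.123]
11 77.0 -0.20086152165266155 0.0021414079932584066 [1.6, -59.7, 59.6, 0.001, -0.141, -0.14]
12 78.4 -0.19389503066479194 0.0014573003146496372 [1.0, -64.6, 64.6, 0.001, -0.158, -0.158]
13 79.8 -0.18691361568148104 0.0009475505419161132 [0.2, -69.6, 69.5, 0.001, -0.176, -0.176]
14 81.3 -0.17992163985983853 0.0006124772520727654 [-0.8, -74.5, 74.5, 0.001, -0.194, -0.193]
15 82.7 -0.17292347295715432 0.00045228985501867634 [-1.9, -79.5, 79.4, 0.001, -0.212, -0.211]
16 84 -0.16592347295715432 0.000452289855018722 [-3.2, -84.4, 84.3, 0.001, -0.228, -0.227]
17 84 -0.1589234729571543 0.00045228985501876757 [-5.5, -89.1, 89.0, 0.001, -0.228, -0.227]
18 84 -0.15192347295715433 0.00045228985501881316 [-7.7, -93.8, 93.6, 0.001, -0.228, -0.227]
19 84 -0.14492347295715433 0.000452289855018857 [-9.9, -98.5, 98.3, 0.001, -0.228, -0.227]
```

carry_out --motion '[0, -5, 5, 0.001, 0.001, 0.001, 0, -10, 10, 0.001, 0.001, 0.001, 0, -15, 15, 0.001, 0.001, 0.001, 0, -20, 20, 0.001, 0.001, 0.001, 0.8, -25, 25, 0.001, -0.017, -0.017, 1.5, -30, 30, 0.001, -0.035, -0.034, 1.9, -35, 35, 0.001, -0.052, -0.052, 2.2, -40, 40, 0.001, -0.07, -0.07, 2.3, -45, 45, 0.001, -0.088, -0.087, 2.2, -50, 50, 0.001, -0.105, -0.105]'

```text
time_s: 4.58
tool_pos: [0.4937, 0.0337, 0.0119]
orientation: [[0.962, -0.193, 0.194], [-0.274, -0.681, 0.68], [0.001, -0.707, -0.708]]
force: [-2.8, -8.2, 2.2]
finger_gap: 1.0
```

```bash
cat > look.py <<'E'
from h import *
import cv2,sys
k=sys.argv[1];psi=float(sys.argv[2]);a=float(sys.argv[3]) if len(sys.argv)>3 else .039
s=manip.observe();np.set_printoptions(precision=3,suppress=True)
print(s["time_s"],s["tool_pos"],s["force"],s["finger_gap"],"psi",np.degrees(np.arctan2(s["orientation"][0][0],-s["orientation"][1][0])))
h=np.array([np.cos(np.radians(psi)),np.sin(np.radians(psi))]);l=np.array([-h[1],h[0]]);c=s["tool_pos"][:2]+a*h
print("c dock",(c-D0)@H,(c-D0)@L)
o=[]
for n,(x0,y0) in(("scene",(190,120)),("top",(170,110))):
    im=manip.grab_frame(n)[:,:,::-1];cv2.imwrite(f"pics/{n}{k}.png",im)
    z=cv2.resize(im[y0:y0+130,x0:x0+130],None,fx=3,fy=3,interpolation=cv2.INTER_CUBIC)
    z2=z.copy()
    for e in(-.04,.04):
        for b in(-.065,.065):
            for zz in(0,.165):
                u,v=proj(n,[*(c+e*h+b*l),zz]);cv2.circle(z2,(int(3*(u-x0)+1.5),int(3*(v-y0)+1.5)),2,(0,0,255) if zz else (0,255,0),-1)
    o.append(z2)
cv2.imwrite(f"pics/b{k}.png",cv2.hconcat(o))
E
python3 look.py 5 74.1
```

```text
4.5833 [0.494 0.034 0.012] [-2.787 -8.194  2.174] 0.999939684487768 psi 74.11045096229644
c dock -0.21453307087971912 0.003531137857376528
```

View pics/b5.png

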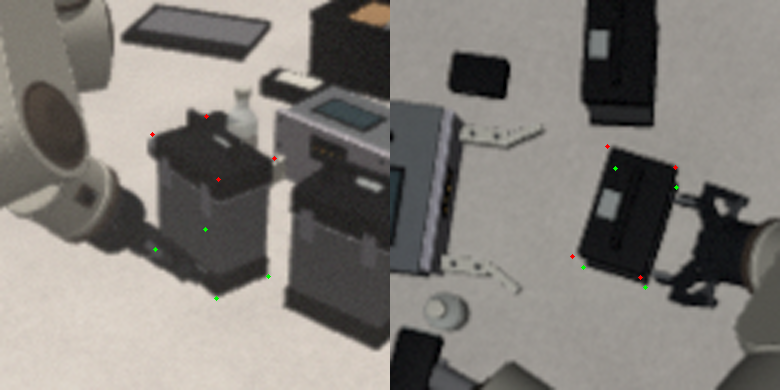

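```bash
sed -i 's/psi=65.5;c/psi=74.1;c/; s/trav>.025/trav>=0/' path.py; python3 path.py | head -12
```

```text
0 75.5 -0.20690962092239457 0.00259300187548286 [0.8, -5.0, 4.9, -0.0, -0.017, -0.017]
1 77.0 -0.1999623234350545 0.001735646860102249 [1.4, -10.0, 9.9, -0.0, -0.035, -0.034]
2 78.4 -0.1929957652223481 0.001052224100038192 [1.9, -14.9, 14.9, -0.0, -0.053, -0.052]
3 79.8 -0.18601430015638715 0.0005431607122693437 [2.2, -19.9, 19.8, -0.0, -0.07, -0.07]
4 81.3 -0.17902229142558132 0.00020877484484237594 [2.3, -24.9, 24.8, -0.0, -0.088, -0.087]
5 82.7 -0.17202410880778762 4.927547803976316e-05 [2.2, -29.9, 29.8, -0.0, -0.106, -0.105]
6 84 -0.16502410880778765 4.927547803980876e-05 [1.9, -34.9, 34.8, -0.0, -0.122, -0.121]
7 84 -0.15802410880778764 4.9275478039850894e-05 [0.7, -39.8, 39.7, -0.0, -0.122, -0.121]
8 84 -0.15102410880778763 4.92754780398965e-05 [-0.5, -44.6, 44.6, -0.0, -0.122, -0.121]
9 84 -0.14402410880778765 4.9275478039942095e-05 [-1.7, -49.5, 49.4, -0.0, -0.122, -0.121]
10 84 -0.13702410880778765 4.92754780399877e-05 [-2.9, -54.4, 54.3, -0.0, -0.122, -0.121]
11 84 -0.13002410880778764 4.9275478040033304e-05 [-4.1, -59.3, 59.2, -0.0, -0.122, -0.121]
```

carry_out --motion '[0.8, -5, 5, 0, -0.017, -0.017, 1.4, -10, 10, 0, -0.035, -0.034, 1.9, -15, 15, 0, -0.053, -0.052, 2.2, -20, 20, 0, -0.07, -0.07, 2.3, -25, 25, 0, -0.088, -0.087, 2.2, -30, 30, 0, -0.106, -0.105, 1.9, -35, 35, 0, -0.122, -0.121]'

```text
time_s: 5.27
tool_pos: [0.509, 0.0812, 0.0116]
orientation: [[0.995, -0.074, 0.073], [-0.104, -0.704, 0.703], [-0.0, -0.707, -0.708]]
force: [-0.4, -7.1, -0.6]
finger_gap: 1.003
```

```bash
python3 look.py 6 84 .036
```

```text
5.2667 [0.509 0.081 0.012] [-0.438 -7.083 -0.574] 1.0034069881717866 psi 84.01307766510256
c dock -0.1681316785028966 -5.082301033287166e-05
```

View pics/b6.png

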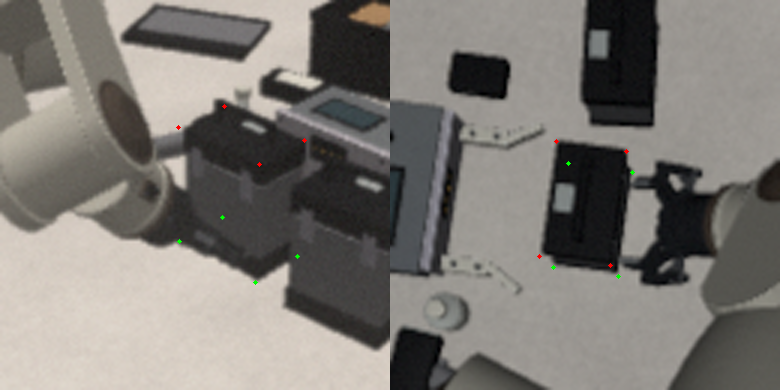

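carry_out --motion '[0, -5, 5, 0, 0, 0, 0, -10, 10, 0, 0, 0, 0, -15, 15, 0, 0, 0, 0, -20, 20, 0, 0, 0, 0, -25, 25, 0, 0, 0, 0, -30, 30, 0, 0, 0, 0, -35, 35, 0, 0, 0, 0, -40, 40, 0, 0, 0, 0, -45, 45, 0, 0, 0, 0, -50, 50, 0, 0, 0]'

```text
time_s: 6.2
tool_pos: [0.5162, 0.1518, 0.0116]
orientation: [[0.994, -0.075, 0.074], [-0.106, -0.703, 0.703], [-0.001, -0.707, -0.707]]
force: [-1.8, -6.3, -0.5]
finger_gap: 1.001
```

```bash
python3 look.py 7 84 .036
```

```text
6.2 [0.516 0.152 0.012] [-1.77  -6.312 -0.537] 1.0008249245322078 psi 83.94288714427694
c dock -0.09718444734858286 0.00017693923068616687
```

View pics/b7.png

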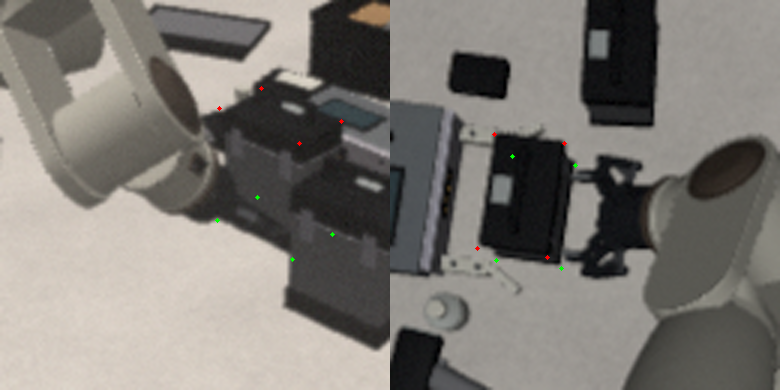

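carry_out --motion '[0, -5, 5, 0, 0, 0, 0, -10, 10, 0, 0, 0, 0, -15, 15, 0, 0, 0, 0, -20, 20, 0, 0, 0, 0, -25, 25, 0, 0, 0, 0, -29, 29, 0, 0, 0, 0, -32, 32, 0, 0, 0]'

```text
time_s: 6.88
tool_pos: [0.5206, 0.1971, 0.0116]
orientation: [[0.994, -0.075, 0.074], [-0.105, -0.703, 0.703], [-0.001, -0.707, -0.707]]
force: [-1.0, -6.8, 0.3]
finger_gap: 1.001
```

```bash
python3 look.py 8 84 .036
```

```text
6.8833 [0.521 0.197 0.012] [-0.987 -6.752  0.307] 1.000872547506107 psi 83.9553725591452
c dock -0.05163832492506627 0.0005351532887161117
```

View pics/b8.png

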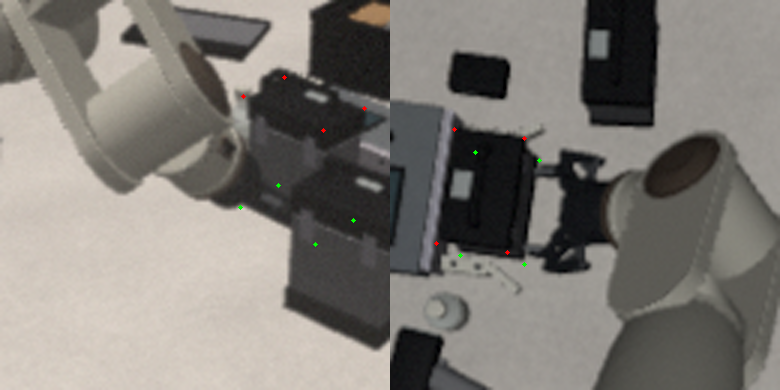

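Between the rails with about 11 mm or more to go. Small steps now, until the force rises.

carry_out --motion '[0, -2, 2, 0, 0, 0, 0, -3.5, 3.5, 0, 0, 0, 0, -5, 5, 0, 0, 0, 0, -6.5, 6.5, 0, 0, 0, 0, -8, 8, 0, 0, 0]'

```text
time_s: 7.4
tool_pos: [0.5218, 0.208, 0.0117]
orientation: [[0.994, -0.075, 0.074], [-0.106, -0.703, 0.703], [-0.001, -0.707, -0.707]]
force: [-0.5, -7.6, 1.3]
finger_gap: 1.0
```

carry_out --motion '[0, -1.5, 1.5, 0, 0, 0, 0, -2.5, 2.5, 0, 0, 0, 0, -3.5, 3.5, 0, 0, 0]'

```text
time_s: 7.65
tool_pos: [0.5225, 0.2122, 0.0117]
orientation: [[0.994, -0.076, 0.075], [-0.107, -0.703, 0.703], [-0.001, -0.707, -0.707]]
force: [-1.2, -7.6, 1.6]
finger_gap: 0.999
```

carry_out --motion '[0, -1.5, 1.5, 0, 0, 0, 0, -2.5, 2.5, 0, 0, 0, 0, -3.5, 3.5, 0, 0, 0]'

```text
time_s: 7.9
tool_pos: [0.5234, 0.2142, 0.0114]
orientation: [[0.994, -0.076, 0.076], [-0.107, -0.706, 0.7], [0.001, -0.704, -0.71]]
force: [-22.2, -73.3, 25.2]
finger_gap: 1.001
```

Firm stop at 73 N. Backing off and checking.

carry_out --motion '[0, 2, -2, 0, 0, 0, 0, 8, -8, 0, 0, 0, 0, 25, -25, 0, 0, 0, 0, 40, -40, 0, 0, 0, 0, 60, -60, 0, 0, 0]'

```text
time_s: 8.32
tool_pos: [0.5136, 0.1293, 0.0119]
orientation: [[0.994, -0.075, 0.075], [-0.106, -0.706, 0.701], [0.0, -0.705, -0.71]]
force: [0.6, -0.0, 0.1]
finger_gap: 0.999
```

```bash
python3 look.py 9 84 .036; python3 - <<'E'
import cv2
t=cv2.imread("pics/top9.png");s=cv2.imread("pics/scene9.png")
cv2.imwrite("pics/h9.png",cv2.hconcat([cv2.resize(t[130:230,160:230],(420,600),interpolation=cv2.INTER_CUBIC),cv2.resize(s[120:215,240:300],(379,600),interpolation=cv2.INTER_CUBIC)]))
E
```

```text
8.3167 [0.514 0.129 0.012] [ 0.614 -0.018  0.124] 0.9986467862493292 psi 83.89270098065505
c dock -0.11980119334334723 0.00036850522349245147
```

View pics/h9.png

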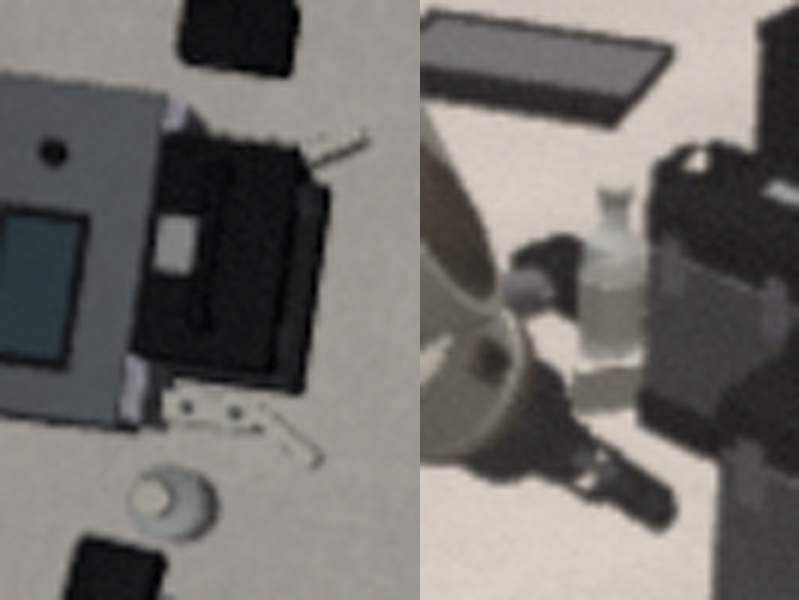

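View pics/b9.png

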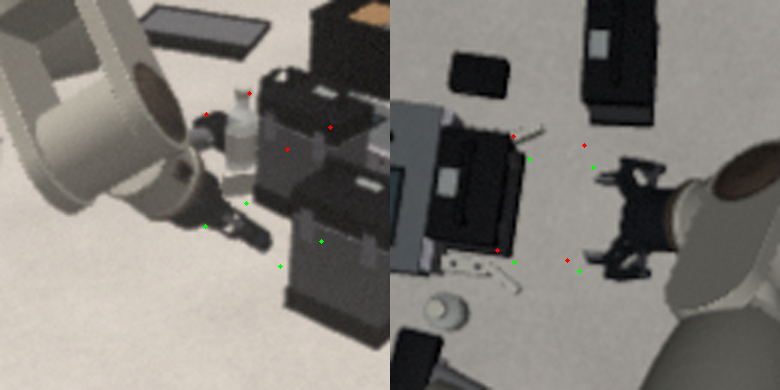

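```bash
python3 - <<'E'
from h import *
z=lambda u,v:((u+.5)/6-.5+160,(v+.5)/6-.5+130)
P=lambda u,v,h:((lambda q:((q-D0)@H*1e3,(q-D0)@L*1e3))(plane("top",*z(u,v),h)[:2]))
print("rear base",P(328,190,.03),P(302,392,.03))
print("lid front",P(165,145,.16),P(140,345,.16))
print("lid rear",P(300,152,.16),P(272,372,.16))
print("bp face top",P(190,104,.1),P(147,424,.1))
# button pos now: go to above
print("btn", row([.604,-.326,.2],Rt(0,0)))
E
```

```text
rear base (np.float64(-76.07728044920476), np.float64(-64.4280094330509)) (np.float64(-78.20771470224591), np.float64(60.02576578442581))
lid front (np.float64(1.567386809542599), np.float64(-59.585589047335915)) (np.float64(-1.559135370360564), np.float64(54.721335200032385))
lid rear (np.float64(-74.88003686555226), np.float64(-65.54054725920626)) (np.float64(-77.36813339670096), np.float64(60.06141053274429))
bp face top (np.float64(2.346652704963985), np.float64(-94.61722290678534)) (np.float64(-0.9576161593710122), np.float64(95.09535383935683))
btn [138.9, 180.2, -443.3, -0.635, 0.567, 1.38]
```

The box stands parallel to and against the backplate: measured front edge matches the plate face within about 1–2 mm and 0.5°. Retreating, then on to the button.

```bash
python3 - <<'E'
from h import *
print(row([.505,.05,.06],Rt(84)),row([.50,.02,.25],Rt(84)),row([.604,-.326,.20],Rt(70,0)),row([.604,-.326,.13],Rt(70,0)))
E
```

```text
[-1.0, 20.9, -88.6, 0.005, -0.005, -0.003] [-2.5, -91.2, -245.0, 0.005, -0.005, -0.003] [138.9, 180.2, -443.3, -0.777, 0.092, 0.227] [138.8, 229.5, -393.6, -0.777, 0.092, 0.227]
```

carry_out --motion '[-1, 21, -89, 0, 0, 0, -1, 21, -89, 0, 0, 0, -1, 21, -89, 0, 0, 0, -2, -91, -245, 0, 0, 0, -2, -91, -245, 0, 0, 0, -2, -91, -245, 0, 0, 0, -2, -91, -245, 0, 0, 0, -2, -91, -245, 0, 0, 0, 139, 180, -443, -0.777, 0.092, 0.227, 139, 180, -443, -0.777, 0.092, 0.227, 139, 180, -443, -0.777, 0.092, 0.227, 139, 180, -443, -0.777, 0.092, 0.227, 139, 180, -443, -0.777, 0.092, 0.227, 139, 180, -443, -0.777, 0.092, 0.227, 139, 180, -443, -0.777, 0.092, 0.227, 139, 180, -443, -0.777, 0.092, 0.227, 139, 180, -443, -0.777, 0.092, 0.227, 139, 180, -443, -0.777, 0.092, 0.227, 139, 180, -443, -0.777, 0.092, 0.227, 139, 180, -443, -0.777, 0.092, 0.227]' --fingers 0

```text
time_s: 10.08
tool_pos: [0.604, -0.325, 0.1994]
orientation: [[0.94, -0.342, -0.001], [-0.342, -0.94, 0.001], [-0.001, -0.001, -1.0]]
force: [-0.3, -0.3, 1.4]
finger_gap: 0.0
```

```bash
python3 - <<'E'
from h import *
import cv2
s=manip.observe();np.set_printoptions(precision=3,suppress=True)
print(s["time_s"],s["joint_positions"],s["tool_pos"],s["orientation"],s["force"],s["finger_gap"])
for z in(.2,.12,.085,.078,.074,.072,.070):print(z,row([.604,-.326,z],Rt(70,0)))
for n in("scene","top"):cv2.imwrite(f"pics/{n}10.png",manip.grab_frame(n)[:,:,::-1])
cv2.imwrite("pics/b10.png",cv2.hconcat([cv2.imread("pics/scene10.png")[80:350,60:400],cv2.imread("pics/top10.png")[80:350,140:480]]))
E
```

```text
10.0833 [-34.733  22.632  68.398   0.038  89.051 -14.731] [ 0.604 -0.325  0.199] [[ 0.94  -0.342 -0.001]
 [-0.342 -0.94   0.001]
 [-0.001 -0.001 -1.   ]] [-0.322 -0.315  1.442] 1.496373893483654e-05
0.2 [0.3, 0.9, -0.6, -0.001, 0.001, -0.0]
0.12 [0.4, 1.0, 79.4, -0.001, 0.001, -0.0]
0.085 [0.5, 1.0, 114.4, -0.001, 0.001, -0.0]
0.078 [0.5, 1.0, 121.4, -0.001, 0.001, -0.0]
0.074 [0.5, 1.0, 125.4, -0.001, 0.001, -0.0]
0.072 [0.5, 1.0, 127.4, -0.001, 0.001, -0.0]
0.07 [0.5, 1.0, 129.4, -0.001, 0.001, -0.0]
```

View pics/b10.png

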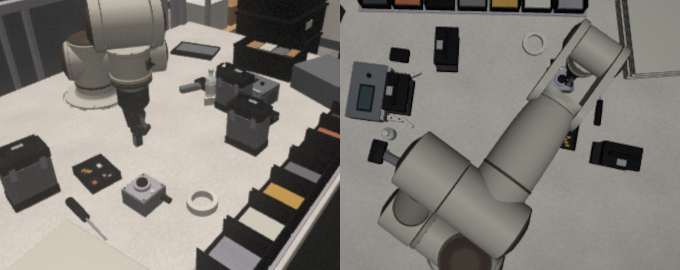

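The tool is above the button. Descending to about 87 mm, then a gentle press.

carry_out --motion '[0.5, 1, 40, 0, 0, 0, 0.5, 1, 75, 0, 0, 0, 0.5, 1, 100, 0, 0, 0, 0.5, 1, 112, 0, 0, 0, 0.5, 1, 112, 0, 0, 0, 0.5, 1, 112, 0, 0, 0]'

```text
time_s: 10.68
tool_pos: [0.6046, -0.3253, 0.0896]
orientation: [[0.94, -0.341, 0.001], [-0.341, -0.94, 0.0], [0.001, -0.0, -1.0]]
force: [-0.2, -0.2, 0.5]
finger_gap: 0.003
```

```bash
python3 - <<'E'
from h import *
import cv2
s=manip.observe();print(s["time_s"],s["tool_pos"],s["force"])
im=manip.grab_frame("scene")[:,:,::-1];cv2.imwrite("pics/s11.png",cv2.resize(im[200:310,150:250],(545,600),interpolation=cv2.INTER_CUBIC))
E
```

```text
10.6833 [ 0.60463834 -0.32529666  0.08962709] [-0.22775923 -0.1802755   0.51928878]
```

View pics/s11.png

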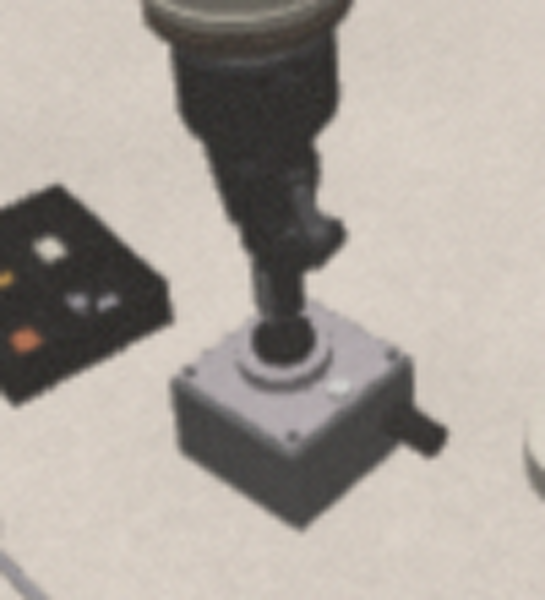

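carry_out --motion '[0, 0, 5, 0, 0, 0, 0, 0, 9, 0, 0, 0, 0, 0, 11, 0, 0, 0, 0, 0, 13, 0, 0, 0, 0, 0, 15, 0, 0, 0, 0, 0, 16, 0, 0, 0, 0, 0, 16, 0, 0, 0]'

```text
time_s: 11.32
tool_pos: [0.6051, -0.3258, 0.0746]
orientation: [[0.94, -0.341, 0.002], [-0.341, -0.94, -0.001], [0.003, 0.0, -1.0]]
force: [-0.2, -0.3, 4.0]
finger_gap: 0.002
```

carry_out --motion '[0, 0, 1.5, 0, 0, 0, 0, 0, 2.5, 0, 0, 0, 0, 0, 3.5, 0, 0, 0, 0, 0, 3.5, 0, 0, 0]'

```text
time_s: 11.65
tool_pos: [0.6052, -0.3258, 0.0716]
orientation: [[0.94, -0.341, 0.003], [-0.341, -0.94, -0.001], [0.003, 0.0, -1.0]]
force: [-1.4, 1.4, 6.8]
finger_gap: -0.0
```

carry_out --motion '[0, 0, 1.2, 0, 0, 0, 0, 0, 1.2, 0, 0, 0]'

```text
time_s: 11.82
tool_pos: [0.6053, -0.3259, 0.0714]
orientation: [[0.94, -0.341, 0.003], [-0.341, -0.94, -0.002], [0.004, 0.0, -1.0]]
force: [-5.6, 3.5, 13.2]
finger_gap: -0.0
```

Hard stop reached (13 N at 71.4 mm), so the button is fully down. Raising.

carry_out --motion '[0, 0, -3, 0, 0, 0, 0, 0, -10, 0, 0, 0, 0, 0, -30, 0, 0, 0, 0, 0, -70, 0, 0, 0, 0, 0, -110, 0, 0, 0, 0, 0, -150, 0, 0, 0, -50, 150, -200, 0, 0, 0, -100, 180, -200, 0, 0, 0, -150, 200, -200, 0, 0, 0, -200, 200, -200, 0, 0, 0, -200, 200, -200, 0, 0, 0, -200, 200, -200, 0, 0, 0, -200, 200, -200, 0, 0, 0, -200, 200, -200, 0, 0, 0, -200, 200, -200, 0, 0, 0]'

```text
time_s: 13.07
tool_pos: [0.3465, -0.4462, 0.2717]
orientation: [[0.939, -0.344, 0.004], [-0.344, -0.939, -0.003], [0.005, 0.001, -1.0]]
force: [-0.5, 0.8, -0.1]
finger_gap: -0.0
```

```bash
python3 - <<'E'
from h import *
import cv2
s=manip.observe();print(s["time_s"],s["tool_pos"],s["force"])
a=manip.grab_frame("scene")[:,:,::-1];b=manip.grab_frame("top")[:,:,::-1]
cv2.imwrite("pics/t12.png",b);cv2.imwrite("pics/b12.png",cv2.hconcat([a[80:350,60:400],b[80:350,100:440]]))
cv2.imwrite("pics/c12.png",cv2.hconcat([cv2.resize(b[130:230,160:230],(420,600),interpolation=cv2.INTER_CUBIC),cv2.resize(a[240:310,170:214],(377,600),interpolation=cv2.INTER_CUBIC)]))
E
```

```text
13.0667 [ 0.34652507 -0.44620569  0.27170035] [-0.46878626  0.77260225 -0.07378138]
```

View pics/b12.png

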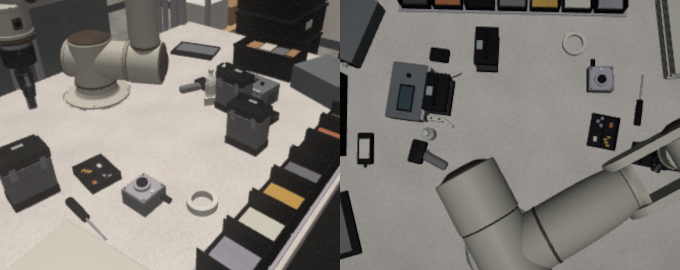

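View pics/c12.png

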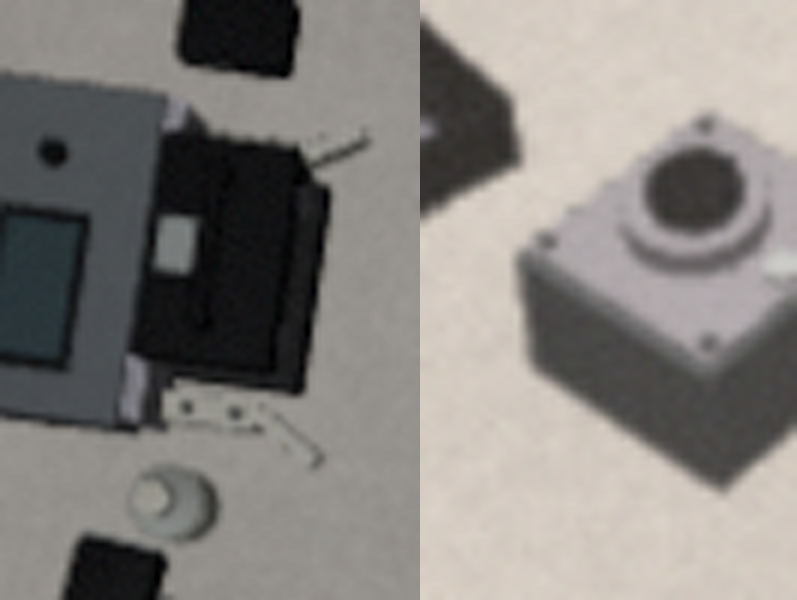

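Battery box unchanged in the dock, button back up as in the first picture, arm clear. Handing in.

```bash
python3 -c "
from plant import manip
print(manip.close_job())"
```

```text
the job is handed in; nothing more can be done
None
```

The battery box is home in the test dock and the start button was pressed and released afterwards. I handed the job in at about 13 s of the 66 s allowed.

- **Pushing the box:** I pushed the nearest battery box with both open fingers, tilted 45°. By calculation they touched it about 28 mm above the bench. The box slid along an arc that took out its turn of about 18°, then straight between the rails until it stopped hard against the backplate. The fingers pressed with about 81 N in total at the stop, under the 120 N limit.
- **Box home and square:** in the top view taken after backing off, the box is parallel to the backplate within about 0.5–1° and flush within about 2 mm. The picture just before handing in shows it unchanged.
- **Start button:** I pressed it down to a hard stop, with 13 N at a tip height of 71.4 mm. The final picture shows it back up.
- **Other things on the bench:** in the last pictures they look where they were at the start, judged by eye. The arm finished clear of everything, with the force reading near zero.

Some measurements disagreed slightly:
- Box lid positions differed by about 1–2 pixels (roughly 5 mm) between the two cameras.
- The dock's direction came out at 84–85°, depending on which edge I used.
- At the hard stop there was a sideways force of about 22 N, possibly from that small angle difference.

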